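Charge the workshop's battery packs and prove the trip

ROBOT

A 7-joint arm with a two-finger parallel gripper is mounted at the origin on the work surface. World frame = base frame: x ahead of the robot, y to its left, z up, the work surface at z = 0. Lengths are in m, angles in rad, forces in N, time in s.
With the tool pointing down it reaches from about 0.425 to 0.875 m from the base axis. Payload 4.7 kg.
Tool frame: the origin (TCP) lies midway between the tips of the shut fingers; the grasp point (between the pads) lies 19 mm behind it; z points along the fingers, y is the line along which they close (so a half turn about z gives the same grasp; the last joint's range is limited). The gripper opens to 87 mm and grips with 3 to 60 N. Pads are 19 mm wide; open, the fingers measure 117 mm over their backs; the gripper's body (75 mm by 190 mm) begins 51 mm behind the grasp point.
Start: joints at [1.219, 0.321, -0.07, 1.45, 0.023, 1.371, -0.057], TCP at [0.232, -0.607, 0.223] pointing down, gripper open.
Joint ranges: [-2.86, 2.86], [-0.3, 2.09], [-1.38, 1.24], [0.06, 2.45], [-1.56, 4.7], [0.09, 2.05], [-2.69, 2.69]. Speed limits (rad/s): [2.57, 2.57, 3.14, 3.14, 3.14, 3.14, 3.14].

INTERFACE

Orientations are given as a rotation vector (axis times angle).
In Python, from bench import ctrl gives the robot as it stands.
- The arm moves only by the tool pendant, called as name(argument=value, ...) on one line, values as JSON. Schema: {"type":"object","properties":{"motion":{"type":"array","items":{"type":"object","properties":{"tx":{"type":"number"},"ty":{"type":"number"},"tz":{"type":"number"},"rz":{"type":"number"},"aperture":{"type":"number"}},"additionalProperties":false,"required":["aperture"]},"minItems":1,"maxItems":20},"force":{"type":"number"},"only":{"type":"string"},"quiet":{"type":"boolean"},"lines":{"type":"string"}},"required":["motion"],"additionalProperties":false}. motion is a list of rows, 1 to 20 of them, each an object with the fields tx, ty, tz (the shift in m), rz (a turn about the tool's z in rad), aperture (the opening from 0.0 (shut) to 1.0 (fully open)); a field left out counts as zero (the opening has to be given); each row is the pose to reach, as a shift and turn from the pose commanded when the call began, along the tool's axes at that moment; what a row does not reach only later rows make up. A row lasts 1/10 s, in which the tool goes at most 0.05 m and 0.15 rad, less where a joint would pass 70% of its speed; a pose out of reach is approached as far as the arm can. The fingers move at their own pace and stop on an object; force is the grip in N (left out, the last holds). Time passes only in rows, so rows that do not move let the fingers close. The tool returns the time, the measured TCP pose, the force, the opening and the grip force at its end. only (a regular expression) keeps the lines of the reply that match it, lines (a string "A,B") keeps lines A to B, and quiet returns only ok. Input that does not fit is refused with a message, and nothing moves.
- ctrl.get_state(): the state, without advancing time (a new reading comes with each control period).
- ctrl.get_image(name): name is "side" or "top"; returns the picture (400x640x3 uint8, red, green, blue); there is no depth.
- ctrl.camera_model(name): a dict with "vertical_fov" (degrees; the focal length in pixels is half the picture's height over the tangent of half this angle, whatever the lens; pixels are square), "cx", "cy" (the principal point, pixels), "rvec" (rotation vector, rad) and "tvec" (3), from world to camera coordinates, as OpenCV has them. Camera axes: x right, y down, z forward; pixel columns grow to the right and rows downward; lengths in m; the calibration is good to about 2 mm. A picture is of the moment at which its call begins. camera_model takes no time and is no camera call.
- ctrl.close_job(): hands the job in; it is judged then, once.
The state is a dict: "time": time; "joint_positions": joint angles; "qd": joint speeds; "joint_torque": joint torques, N m; "position": TCP position; "tool_rot": TCP orientation; "ft_force": force on the tool from outside, world axes, zero at the start; "torque": the same for the moment, N m; "grip_width": opening from 0.0 (shut) to 1.0 (fully open); "grip_force": force on a finger pad.
Only numpy, scipy, OpenCV 4.12 (cv2) and the standard library are available. Lean on these libraries where they do the work, as an engineer would, in place of code of your own. Each camera call takes 0.05 s, during which the arm holds its last target. There are 200 camera calls.

TASK

Get the repair cafe's charger going: first turn its selector all the way back (anticlockwise) to the end stop, then stand every battery pack upright in a bay of its own in the charging dock. With all the packs in, press the yellow test button so that the red lever drops, and lift the lever back up until it stays. Last, turn the selector clockwise to the fourth click from its end stop, and leave the jar, mug and screwdriver where they are.

Things in the scene. Friction and masses are not known exactly. Their poses are not given: they have to be found in the camera images.
- unit: charging unit, a grey box with a white top panel, fixed to the bench, 130 x 290 x 60 mm (x, y, z in its own frame); origin at the centre of its underside, z up, -x is its front. On top, along its y axis: the selector at y = +90 mm, the yellow test button at y = -10 mm, the lever at y = -90 mm. It may stand on either side of the dock
- dial (a joint): selector angle in rad: 0 at the end stop, growing clockwise seen from above to 3.67; a click (detent) every 0.524 rad (30 degrees), eight positions counting the end stop. Each click takes about 0.1 N m to pass; if let go between clicks it snaps to the nearer one. It rests within 0.03 rad of a click
- dial_grip (a point): point on the selector's upright turning axis at the height to grip, 89 mm above the bench; its frame turns with the selector. The black grip bar, 58 mm long (along its own x), 16 mm wide (y), runs from 17 mm below this point to 14 mm above it, on a disc of 64 mm diameter whose top is 63 + 8 = 71 mm above the bench
- dial_pointer (a point): the outer end of the white line on top of the selector's bar, on the -x end of the bar. Round the selector the panel has eight dots, one per click: a red one at the end stop (towards the unit's front) and seven black ones going clockwise
- test_top (a point): centre of the top of the yellow push button, diameter 32 mm, 84 mm above the bench when released
- test (a joint): how far the test button is pushed down, m: 0 released, 0.008 fully down (about 5 N); it springs back. The lever trips at about 0.005
- lever (a joint): angle of the trip lever in rad: 0 up (leaning 0.25 rad back past upright against its stop, where it stays), growing as it falls forwards (to the unit's -x) to 1.35, dropped. It is loose: left beyond about 0.25 it falls down, left below that it falls back up against its stop. It weighs 80 g and needs under 2 N at the handle
- lever_handle (a point): centre of the lever's red cross handle, a round bar of 16 mm diameter and 50 mm long along the unit's y axis, 85 mm from the hinge; its top is 145 mm above the bench when the lever is up, and it hangs about 94 mm above the bench (its centre), out over the front edge of the unit, when dropped
- lever_hinge (a point): point on the lever's hinge line, which runs along the unit's y axis, 55 mm above the bench; fixed to the unit, with the unit's axes
- dock: charging dock, a grey tray fixed to the bench, 104 x 308 mm, walls 22 mm high and 4 mm thick, floor 6 mm thick, with four bays side by side along its own y axis, each 96 mm (x) by 72 mm (y) inside; origin at the centre of its underside, z up
- bay0 (a point): centre of the floor of bay 0 of the dock, 6 mm above the bench; y = -114 mm in the dock's frame. The point's axes are the dock's
- bay1 (a point): centre of the floor of bay 1 of the dock, 6 mm above the bench; y = -38 mm in the dock's frame. The point's axes are the dock's
- bay2 (a point): centre of the floor of bay 2 of the dock, 6 mm above the bench; y = 38 mm in the dock's frame. The point's axes are the dock's
- bay3 (a point): centre of the floor of bay 3 of the dock, 6 mm above the bench; y = 114 mm in the dock's frame. The point's axes are the dock's
- pack0: battery pack with an orange top, 0.2 to 0.4 kg: black body 84 (x) x 54 (y) x 32 mm, and on it an orange grip rail 62 mm long (x), 28 mm wide (y) and 24 mm high, to 56 mm in all; origin at the centre of its underside, z up, x along its length. Stands on the bench; may be absent. Either way round fits a bay, its length along the dock's x axis
- pack1: battery pack with a green top, 0.2 to 0.4 kg: black body 84 (x) x 54 (y) x 32 mm, and on it a green grip rail 62 mm long (x), 28 mm wide (y) and 24 mm high, to 56 mm in all; origin at the centre of its underside, z up, x along its length. Stands on the bench; may be absent. Either way round fits a bay, its length along the dock's x axis
- pack2: battery pack with a blue top, 0.2 to 0.4 kg: black body 84 (x) x 54 (y) x 32 mm, and on it a blue grip rail 62 mm long (x), 28 mm wide (y) and 24 mm high, to 56 mm in all; origin at the centre of its underside, z up, x along its length. Stands on the bench; may be absent. Either way round fits a bay, its length along the dock's x axis
- pack3: battery pack with a yellow top, 0.2 to 0.4 kg: black body 84 (x) x 54 (y) x 32 mm, and on it a yellow grip rail 62 mm long (x), 28 mm wide (y) and 24 mm high, to 56 mm in all; origin at the centre of its underside, z up, x along its length. Stands on the bench; may be absent. Either way round fits a bay, its length along the dock's x axis
- jar: glass jar with a brass lid, 72 mm diameter, 110 mm high, to be left alone; origin at the centre of its underside
- mug: white mug, 80 mm diameter, 90 mm high, to be left alone; origin at the centre of its underside
- driver: screwdriver with a blue handle, 190 mm long, lying on the bench, to be left alone; origin under its middle, x towards its tip

How it is judged:
By the outcome, as a careful person would: the job done as asked, in the order asked, and still so for the second after the job is handed in, with the robot touching nothing.
Of pack0, pack1, pack2, pack3 only 2 to 4 are there at a start; the rules pass over those that are not, and their reading is None.
At some moment in a run one of pack0, pack1, pack2, pack3 may be knocked a few centimetres aside while the robot is not near it.
Once in a run the grip may slacken for a moment while it holds something.
It also fails if it takes over 210 s, if anything falls off the work surface, if the arm or the gripper's body presses on something with over 40 N, if the wrist force passes 120 N, or if a joint passes its speed limit or range.

## Working session

There is one attempt and no reset: what is moved stays moved. The work goes in short steps, Python scripts to look and compute and a tool call to move; the robot and the scene stay as the last step left them, time stands still between calls to the robot, and variables do not carry over. Pictures are saved under pics/ and viewed, at most 14 in all, crops included, and the job is handed in when it is done.

```bash
ls; mkdir -p pics; cat > h.py <<'E'
import numpy as np, cv2
from bench import ctrl
from scipy.spatial.transform import Rotation as R
def shot(cam,fn=None):
    im=ctrl.get_image(cam)
    if fn: cv2.imwrite('pics/'+fn,cv2.cvtColor(im,cv2.COLOR_RGB2BGR))
    return im
def cam(name):
    m=ctrl.camera_model(name); f=200/np.tan(np.radians(m['vertical_fov'])/2)
    return f,m['cx'],m['cy'],R.from_rotvec(m['rvec']).as_matrix(),np.array(m['tvec'])
def ray(name,u,v,z):
    f,cx,cy,r,t=cam(name); d=r.T@np.array([(u-cx)/f,(v-cy)/f,1]); o=-r.T@t
    return o+d*(z-o[2])/d[2]
def proj(name,p):
    f,cx,cy,r,t=cam(name); c=r@np.array(p)+t
    return np.array([cx+f*c[0]/c[2],cy+f*c[1]/c[2]])
def totool(dp):
    return R.from_rotvec(ctrl.get_state()['tool_rot']).as_matrix().T@np.array(dp)
E
python3 - <<'E'
from h import *
for n in ('top','side'):
    shot(n,n+'0.png'); print(n,ctrl.camera_model(n))
s=ctrl.get_state(); print(s['time'],s['position'],s['tool_rot'],R.from_rotvec(s['tool_rot']).as_matrix().round(3),s['grip_width'])
E
```

```text
bench.py
pics
top {'vertical_fov': 54.91680105736182, 'cx': 319.6095048627333, 'cy': 199.11368389659498, 'rvec': array([ 2.107371  , -2.13784236,  0.17252837]), 'tvec': array([0.03067435, 0.58927945, 1.20428798])}
side {'vertical_fov': 54.594710100975746, 'cx': 326.3134861307154, 'cy': 192.13235310048364, 'rvec': array([ 0.40485502, -2.69065049,  1.25145608]), 'tvec': array([0.554303  , 0.17498736, 1.34958638])}
0.1 [ 0.23226673 -0.60653399  0.221556  ] [-3.08749041e+00 -5.71175133e-01  6.87606697e-04] [[ 0.934  0.358 -0.001]
 [ 0.358 -0.934  0.002]
 [-0.    -0.002 -1.   ]] 0.9965031956087321
```

View pics/top0.png

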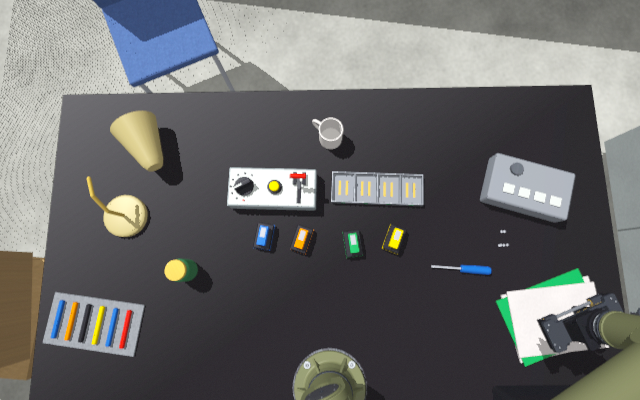

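View pics/side0.png

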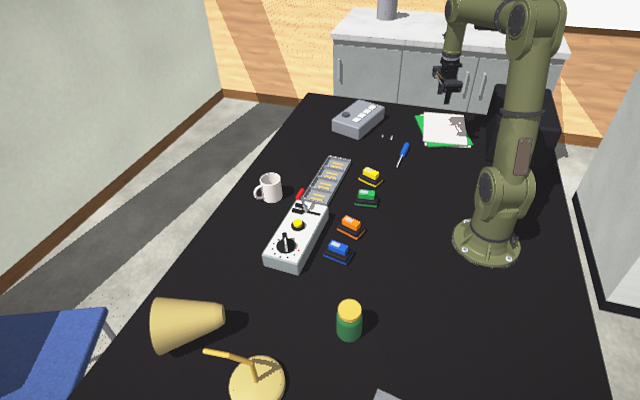

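The top view shows the unit at (272,188) with the selector at (243,185), button at (274,187) and lever handle at (298,176), which is up. The dock is at (378,188), and there are four packs at (264,237), (302,240), (353,243) and (396,239). Next I'll zoom in and measure.

```bash
cat >> h.py <<'E'
HUE={'orange':(5,17),'green':(45,85),'blue':(100,118),'yellow':(22,34),'red':(0,4)}
def mask(im,c,s=110,v=70):
    h=cv2.cvtColor(im,cv2.COLOR_RGB2HSV); lo,hi=HUE[c]
    return cv2.inRange(h,(lo,s,v),(hi,255,255))
def blobs(m,amin=15):
    n,l,st,ce=cv2.connectedComponentsWithStats(m)
    return [(ce[i].round(1),st[i]) for i in range(1,n) if st[i][4]>=amin]
E
python3 - <<'E'
from h import *
im=shot('top')
c=im[150:270,220:430]; cv2.imwrite('pics/crop0.png',cv2.cvtColor(cv2.resize(c,None,fx=3.8,fy=3.8,interpolation=cv2.INTER_CUBIC),cv2.COLOR_RGB2BGR))
for k in HUE:
    for ce,st in blobs(mask(im,k)):
        if 220<ce[0]<430 and 150<ce[1]<270: print(k,ce,st,ray('top',*ce,.056).round(3))
print('tcp proj',proj('top',ctrl.get_state()['position']))
E
```

```text
orange [304.8 240.2] [301 231   8  19  24] [0.456 0.071 0.056]
green [353.5 244. ] [348 232  12  22 141] [ 0.442 -0.084  0.056]
blue [262.2 236.6] [256 225  13  21 146] [0.47  0.208 0.056]
yellow [273.9 185.9] [269 181  11  11  94] [0.635 0.172 0.056]
yellow [339.5 187. ] [339 181   2  13  26] [ 0.628 -0.043  0.056]
yellow [346.5 187.2] [346 181   2  13  25] [ 0.627 -0.066  0.056]
yellow [361.5 188. ] [361 182   2  13  26] [ 0.624 -0.115  0.056]
yellow [368.5 188.3] [368 182   2  14  27] [ 0.622 -0.138  0.056]
yellow [384.5 189. ] [384 183   2  13  26] [ 0.619 -0.19   0.056]
yellow [391.5 189. ] [391 183   2  13  26] [ 0.619 -0.213  0.056]
yellow [406.5 189.5] [406 183   2  14  28] [ 0.616 -0.261  0.056]
yellow [413.5 190. ] [413 184   2  13  26] [ 0.614 -0.284  0.056]
yellow [385.3 237.3] [381 224  10  26  38] [ 0.462 -0.186  0.056]
yellow [395.2 239. ] [388 227  16  23 170] [ 0.456 -0.217  0.056]
yellow [296.8 242.9] [295 239   4   8  15] [0.448 0.097 0.056]
red [297.7 175.4] [290 173  16   6  74] [0.669 0.093 0.056]
tcp proj [557.84915971 317.07941885]
```

View pics/crop0.png

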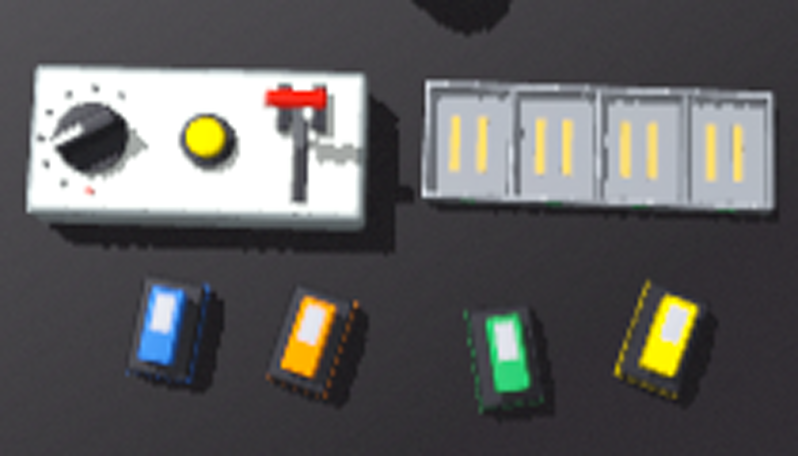

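```bash
cat >> h.py <<'E'
def packs(im=None):
    im=shot('top') if im is None else im; out={}
    for k in ('orange','green','blue','yellow'):
        m=mask(im,k,90,60); m[:, :225]=0; m[:,450:]=0; m[:150]=0; m[275:]=0
        if k=='orange': m=m|mask(im,'red',90,60)&0
        m=cv2.morphologyEx(m,cv2.MORPH_CLOSE,np.ones((3,3)))
        cand=[]
        for c in cv2.findContours(m,cv2.RETR_EXTERNAL,cv2.CHAIN_APPROX_NONE)[0]:
            P=np.array([ray('top',u,v,.056)[:2] for u,v in c[:,0,:]],np.float32)
            (x,y),(w,h),a=cv2.minAreaRect(P)
            w+=.0033;h+=.0033
            if max(w,h)<.04 or min(w,h)<.018: continue
            if w<h: a+=90
            a=(a+90)%180-90   # yaw of long axis in world, deg
            cand.append((round(x,4),round(y,4),round(a,1),round(max(w,h),3),round(min(w,h),3)))
        out[k]=cand
    return out
E
python3 - <<'E'
from h import *
im=shot('top')
for k,v in packs(im).items(): print(k,v)
# unit
g=cv2.cvtColor(im,cv2.COLOR_RGB2HSV); w=cv2.inRange(g,(0,0,190),(180,60,255)); w[:,:222]=0;w[:,325:]=0;w[:160]=0;w[220:]=0
c=max(cv2.findContours(w,cv2.RETR_EXTERNAL,cv2.CHAIN_APPROX_NONE)[0],key=cv2.contourArea)
r=cv2.minAreaRect(np.array([ray('top',u,v,.062)[:2] for u,v in c[:,0,:]],np.float32)); print('unit',r)
b=[x for x in blobs(mask(im,'yellow')) if abs(x[0][0]-274)<4 and abs(x[0][1]-186)<4][0]; print('button',ray('top',*b[0],.084))
rd=[x for x in blobs(mask(im,'red')) if abs(x[0][0]-298)<4][0]; print('handle',ray('top',*rd[0],.142))
st=sorted([x[0] for x in blobs(mask(im,'yellow')) if 335<x[0][0]<418 and 180<x[0][1]<195],key=lambda p:p[0])
S=np.array([ray('top',*p,.007)[:2] for p in st]); print('bays',(S[0::2]+S[1::2])/2)
# red dot & pointer & bar
c=im[165:207,228:262]; cv2.imwrite('pics/dial0.png',cv2.cvtColor(cv2.resize(c,None,fx=14,fy=14,interpolation=cv2.INTER_CUBIC),cv2.COLOR_RGB2BGR))
E
```

```text
orange [(0.4634, 0.084, -18.9, 0.069, 0.035)]
green [(0.4471, -0.0831, 6.7, 0.068, 0.035)]
blue [(0.469, 0.2084, -10.8, 0.08, 0.036)]
yellow [(0.4596, -0.2188, -20.8, 0.071, 0.037), (0.454, -0.1894, 10.5, 0.104, 0.049)]
unit ((0.6315414309501648, 0.17991192638874054), (0.2831745743751526, 0.12281560897827148), 87.66614532470703)
button [0.62935437 0.16782281 0.084     ]
handle [0.64821646 0.08722022 0.142     ]
bays [[ 0.63832572 -0.05727084]
 [ 0.63312564 -0.13180457]
 [ 0.628923   -0.20955339]
 [ 0.62513158 -0.28373763]]
```

View pics/dial0.png

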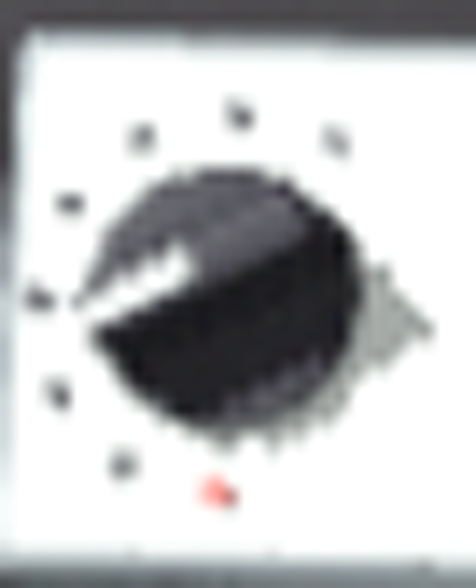

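```bash
cat >> h.py <<'E'
def go(x,y,z,yaw=None):
    s=ctrl.get_state(); M=R.from_rotvec(s['tool_rot']).as_matrix(); y0=np.degrees(np.arctan2(M[1,0],M[0,0]))
    t=None if yaw is None else [round(np.radians(-((yaw-y0+180)%360-180)),3)]
    d=M.T@(np.array([x,y,z])-s['position'])
    print('t',round(s['time'],1),'pos',np.round(s['position'],4),'yaw',round(y0,1),'j7',round(s['joint_positions'][6],2),'tilt',np.round(M[:2,2],3),'grip',round(s['grip_width'],3),round(s['grip_force'],1),'| ROW',np.round(d,4),t,'n>=',int(np.ceil(np.linalg.norm(d)/.05)))
E
python3 - <<'E'
from h import *
print([ray('top',244.3,186.75,.062).round(4),ray('top',244.4,186.6,.062).round(4)])
print([ray('top',228+u/14,165+v/14,.062).round(4)[:2] for u,v in [(217,492),(123,466),(60,395),(40,300),(70,204),(143,140),(240,117),(337,140)]])
go(.634,.269,.18,117.7)
E
```

```text
[array([0.6328, 0.2677, 0.062 ]), array([0.6333, 0.2674, 0.062 ])]
[array([0.5884, 0.2693]), array([0.5949, 0.2914]), array([0.6119, 0.3065]), array([0.6346, 0.3118]), array([0.6575, 0.3054]), array([0.6726, 0.2886]), array([0.6778, 0.2659]), array([0.6719, 0.2429])]
t 0.2 pos [ 0.2323 -0.6067  0.2219] yaw 21.0 j7 -0.06 tilt [-0.001  0.001] grip 1.0 0.0 | ROW [ 0.6884 -0.674   0.0426] [np.float64(-1.688)] n>= 20
```

pendant(motion=[{"tx":0.345, "ty":-0.337, "rz":-0.85, "aperture":0.6}, {"tx":0.345, "ty":-0.337, "rz":-0.85, "aperture":0.6}, {"tx":0.345, "ty":-0.337, "rz":-0.85, "aperture":0.6}, {"tx":0.345, "ty":-0.337, "rz":-0.85, "aperture":0.6}, {"tx":0.345, "ty":-0.337, "rz":-0.85, "aperture":0.6}, {"tx":0.345, "ty":-0.337, "rz":-0.85, "aperture":0.6}, {"tx":0.345, "ty":-0.337, "rz":-0.85, "aperture":0.6}, {"tx":0.345, "ty":-0.337, "rz":-0.85, "aperture":0.6}, {"tx":0.345, "ty":-0.337, "rz":-0.85, "aperture":0.6}, {"tx":0.345, "ty":-0.337, "rz":-0.85, "aperture":0.6}, {"tx":0.688, "ty":-0.674, "tz":0.04, "rz":-1.688, "aperture":0.6}, {"tx":0.688, "ty":-0.674, "tz":0.04, "rz":-1.688, "aperture":0.6}, {"tx":0.688, "ty":-0.674, "tz":0.04, "rz":-1.688, "aperture":0.6}, {"tx":0.688, "ty":-0.674, "tz":0.04, "rz":-1.688, "aperture":0.6}, {"tx":0.688, "ty":-0.674, "tz":0.04, "rz":-1.688, "aperture":0.6}, {"tx":0.688, "ty":-0.674, "tz":0.04, "rz":-1.688, "aperture":0.6}, {"tx":0.688, "ty":-0.674, "tz":0.04, "rz":-1.688, "aperture":0.6}, {"tx":0.688, "ty":-0.674, "tz":0.04, "rz":-1.688, "aperture":0.6}, {"tx":0.688, "ty":-0.674, "tz":0.04, "rz":-1.688, "aperture":0.6}, {"tx":0.688, "ty":-0.674, "tz":0.04, "rz":-1.688, "aperture":0.6}])

```text
time: 2.2
position: [0.6337, 0.2724, 0.1813]
tool_rot: [-1.621, -2.688, -0.001]
ft_force: [0.6, 0.4, 0.6]
grip_width: 0.597
grip_force: 0.0
```

```bash
python3 -c "
from h import *
go(.634,.269,.077,117.7)"
```

```text
t 2.2 pos [0.6337 0.2724 0.1813] yaw 117.8 j7 -0.21 tilt [-0.002  0.002] grip 0.597 0.0 | ROW [-0.0033 -0.0013  0.1043] [np.float64(0.002)] n>= 3
```

pendant(motion=[{"aperture":0.6}, {"aperture":0.6}])

```text
time: 2.4
position: [0.6333, 0.2691, 0.1817]
tool_rot: [-1.623, -2.689, 0.002]
ft_force: [-0.0, 0.1, -0.7]
grip_width: 0.598
grip_force: 0.0
```

```bash
python3 -c "
from h import *
go(.634,.269,.077,117.7)"
```

```text
t 2.4 pos [0.6333 0.2691 0.1817] yaw 117.8 j7 -0.2 tilt [-0.002 -0.   ] grip 0.598 0.0 | ROW [-0.0004  0.0007  0.1047] [np.float64(0.001)] n>= 3
```

pendant(motion=[{"tz":0.05, "aperture":0.6}, {"tz":0.09, "aperture":0.6}, {"tz":0.105, "aperture":0.6}, {"tz":0.105, "aperture":0.6}, {"tz":0.105, "aperture":0}, {"tz":0.105, "aperture":0}, {"tz":0.105, "aperture":0}, {"tz":0.105, "aperture":0}, {"tz":0.105, "aperture":0}, {"tz":0.105, "aperture":0}], force=30)

```text
time: 3.4
position: [0.6346, 0.2689, 0.0781]
tool_rot: [1.625, 2.687, 0.003]
ft_force: [2.2, 0.5, 0.4]
grip_width: 0.181
grip_force: 30.0
```

```bash
python3 -c "
from h import *
go(.634,.269,.077,117.7)"
```

```text
t 3.4 pos [0.6346 0.2689 0.0781] yaw 117.7 j7 -0.25 tilt [0.002 0.001] grip 0.181 30.0 | ROW [ 0.0004 -0.0005  0.0011] [np.float64(-0.0)] n>= 1
```

Gripped (width 0.181 ≈ 16 mm). Next I turn it 60° anticlockwise plus a little extra against the stop.

pendant(motion=[{"rz":-0.12, "aperture":0}, {"rz":-0.24, "aperture":0}, {"rz":-0.36, "aperture":0}, {"rz":-0.48, "aperture":0}, {"rz":-0.6, "aperture":0}, {"rz":-0.72, "aperture":0}, {"rz":-0.84, "aperture":0}, {"rz":-0.96, "aperture":0}, {"rz":-1.05, "aperture":0}, {"rz":-1.1, "aperture":0}, {"rz":-1.1, "aperture":0}, {"rz":-1.1, "aperture":0}])

```text
time: 4.6
position: [0.6356, 0.2694, 0.0781]
tool_rot: [-0.014, 3.138, 0.005]
ft_force: [6.0, 3.5, -1.3]
grip_width: 0.186
grip_force: 30.0
```

```bash
python3 -c "
from h import *
s=ctrl.get_state();print(s['torque']);go(.634,.269,.18,177.7)"
```

```text
[ 0.74487524 -1.17733492 -0.66216856]
t 4.6 pos [0.6356 0.2694 0.0781] yaw -179.5 j7 0.76 tilt [0.003 0.003] grip 0.186 30.0 | ROW [ 1.300e-03 -1.000e-04 -1.019e-01] [np.float64(0.049)] n>= 3
```

pendant(motion=[{"rz":0.05, "aperture":0}, {"rz":0.05, "aperture":0.6}, {"rz":0.05, "aperture":0.6}, {"rz":0.05, "aperture":0.6}, {"tz":-0.05, "rz":0.05, "aperture":0.6}, {"tz":-0.1, "rz":0.05, "aperture":0.6}, {"tx":-0.05, "tz":-0.12, "rz":0.05, "aperture":0.6}, {"tx":-0.1, "tz":-0.12, "rz":0.05, "aperture":0.6}, {"tx":-0.15, "tz":-0.12, "rz":0.05, "aperture":0.6}, {"tx":-0.15, "tz":-0.12, "rz":0.05, "aperture":0.6}])

```text
time: 5.6
position: [0.789, 0.2672, 0.1928]
tool_rot: [-0.07, -3.139, 0.001]
ft_force: [-1.1, -0.9, -1.0]
grip_width: 0.603
grip_force: 0.0
```

```bash
python3 - <<'E'
from h import *
im=shot('top')
for k,v in packs(im).items(): print(k,v)
c=im[150:270,220:430]; cv2.imwrite('pics/crop1.png',cv2.cvtColor(cv2.resize(c,None,fx=3.8,fy=3.8,interpolation=cv2.INTER_CUBIC),cv2.COLOR_RGB2BGR))
go(.469,.208,.15,169)
E
```

```text
orange []
green []
blue [(0.469, 0.2084, -10.8, 0.08, 0.036)]
yellow [(0.4596, -0.2188, -21.1, 0.071, 0.037), (0.4522, -0.1894, 11.0, 0.101, 0.049)]
t 5.7 pos [0.7863 0.2689 0.1935] yaw 177.6 j7 0.91 tilt [-0.003 -0.   ] grip 0.603 0.0 | ROW [ 0.3143 -0.074   0.0446] [np.float64(0.15)] n>= 7
```

View pics/crop1.png

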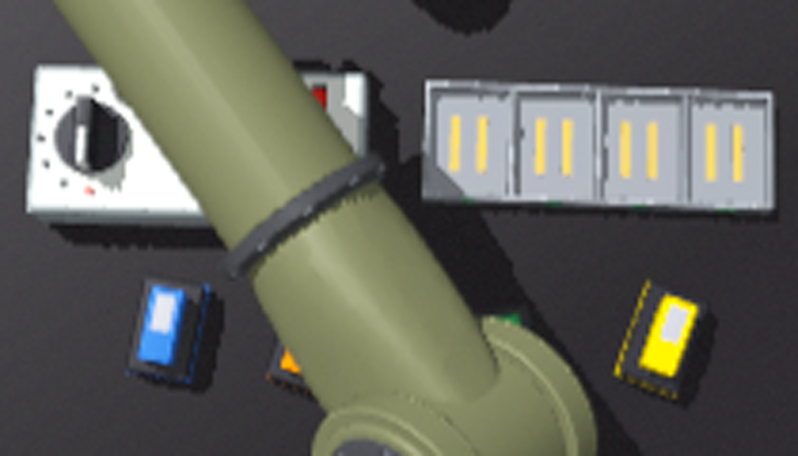

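Dial 0 is confirmed: the pointer at crop (83,150) faces the red dot at (90,190). I'll refine the pack fit by removing the thin rim lines, then go to blue.

```bash
sed -i "s/        m=cv2.morphologyEx(m,cv2.MORPH_CLOSE,np.ones((3,3)))/        w=cv2.inRange(cv2.cvtColor(im,cv2.COLOR_RGB2HSV),(0,0,150),(180,70,255)); w=w\&cv2.dilate(m,np.ones((5,5))); w[:215]=0\n        m=cv2.morphologyEx(m|w,cv2.MORPH_OPEN,np.ones((3,3)))/" h.py
python3 - <<'E'
from h import *
im=shot('top')
for k,v in packs(im).items(): print(k,v)
im0=cv2.cvtColor(cv2.imread('pics/top0.png'),cv2.COLOR_BGR2RGB)
for k,v in packs(im0).items(): print(k,v)
E
```

```text
orange []
green []
blue [(0.4741, 0.2074, -10.5, 0.068, 0.036)]
yellow [(0.4588, -0.2185, -20.8, 0.069, 0.037)]
orange []
green [(0.439, -0.0852, -0.8, 0.048, 0.035)]
blue [(0.4741, 0.2074, -10.5, 0.068, 0.036)]
yellow [(0.4596, -0.2188, -20.8, 0.071, 0.037)]
```

pendant(motion=[{"tx":0.309, "ty":-0.074, "rz":0.145, "aperture":0.7}, {"tx":0.309, "ty":-0.074, "rz":0.145, "aperture":0.7}, {"tx":0.309, "ty":-0.074, "rz":0.145, "aperture":0.7}, {"tx":0.309, "ty":-0.074, "rz":0.145, "aperture":0.7}, {"tx":0.309, "ty":-0.074, "rz":0.145, "aperture":0.7}, {"tx":0.309, "ty":-0.074, "rz":0.145, "aperture":0.7}, {"tx":0.309, "ty":-0.074, "rz":0.145, "aperture":0.7}, {"tx":0.309, "ty":-0.074, "tz":0.07, "rz":0.145, "aperture":0.7}, {"tx":0.309, "ty":-0.074, "tz":0.07, "rz":0.145, "aperture":0.7}, {"tx":0.309, "ty":-0.074, "tz":0.07, "rz":0.145, "aperture":0.7}])

```text
time: 6.7
position: [0.468, 0.206, 0.1245]
tool_rot: [-0.284, -3.124, 0.009]
ft_force: [-0.0, -0.1, 0.6]
grip_width: 0.701
grip_force: 0.0
```

```bash
python3 -c "
from h import *
go(.474,.2075,.037,169.5)"
```

```text
t 6.7 pos [0.468  0.206  0.1245] yaw 169.6 j7 0.69 tilt [-0.005 -0.006] grip 0.701 0.0 | ROW [-0.006   0.0031  0.0874] [np.float64(0.002)] n>= 2
```

pendant(motion=[{"tx":-0.003, "ty":0.003, "tz":0.04, "aperture":0.7}, {"tx":-0.003, "ty":0.003, "tz":0.07, "aperture":0.7}, {"tx":-0.003, "ty":0.003, "tz":0.087, "aperture":0.7}, {"tx":-0.003, "ty":0.003, "tz":0.087, "aperture":0.7}, {"tx":-0.003, "ty":0.003, "tz":0.087, "aperture":0}, {"tx":-0.003, "ty":0.003, "tz":0.087, "aperture":0}, {"tx":-0.003, "ty":0.003, "tz":0.087, "aperture":0}, {"tx":-0.003, "ty":0.003, "tz":0.087, "aperture":0}, {"tx":-0.003, "ty":0.003, "tz":0.087, "aperture":0}, {"tx":-0.003, "ty":0.003, "tz":0.087, "aperture":0}], force=40)

```text
time: 7.7
position: [0.4761, 0.2098, 0.0409]
tool_rot: [0.287, 3.128, -0.002]
ft_force: [-0.9, -2.5, 4.2]
grip_width: 0.312
grip_force: 40.0
```

```bash
python3 -c "
from h import *
go(.638,-.057,.15,176.7)"
```

```text
t 7.7 pos [0.4761 0.2098 0.0409] yaw 169.5 j7 0.58 tilt [ 0.    -0.001] grip 0.312 40.0 | ROW [-0.2079 -0.233  -0.1087] [np.float64(-0.126)] n>= 7
```

pendant(motion=[{"tz":-0.05, "aperture":0}, {"tz":-0.1, "aperture":0}, {"tz":-0.15, "aperture":0}, {"tx":-0.03, "ty":-0.03, "tz":-0.19, "aperture":0}, {"tx":-0.06, "ty":-0.067, "tz":-0.19, "rz":-0.1, "aperture":0}, {"tx":-0.09, "ty":-0.1, "tz":-0.19, "rz":-0.126, "aperture":0}, {"tx":-0.12, "ty":-0.134, "tz":-0.19, "rz":-0.126, "aperture":0}, {"tx":-0.15, "ty":-0.168, "tz":-0.19, "rz":-0.126, "aperture":0}, {"tx":-0.18, "ty":-0.2, "tz":-0.19, "rz":-0.126, "aperture":0}, {"tx":-0.208, "ty":-0.233, "tz":-0.19, "rz":-0.126, "aperture":0}, {"tx":-0.208, "ty":-0.233, "tz":-0.19, "rz":-0.126, "aperture":0}, {"tx":-0.208, "ty":-0.233, "tz":-0.19, "rz":-0.126, "aperture":0}])

```text
time: 8.9
position: [0.6377, -0.0579, 0.2287]
tool_rot: [-0.094, -3.137, -0.003]
ft_force: [0.1, 1.7, -4.4]
grip_width: 0.32
grip_force: 40.0
```

```bash
python3 - <<'E'
from h import *
go(.638,-.057,.048,176.7)
im=shot('top','p1.png')
for k,v in packs(im).items(): print(k,v)
E
```

```text
t 8.9 pos [ 0.6377 -0.0579  0.2287] yaw 176.6 j7 1.27 tilt [-0.003  0.002] grip 0.32 40.0 | ROW [-0.0008  0.0006  0.1807] [np.float64(-0.002)] n>= 4
orange []
green [(0.439, -0.0852, -0.8, 0.048, 0.035)]
blue []
yellow []
```

View pics/p1.png

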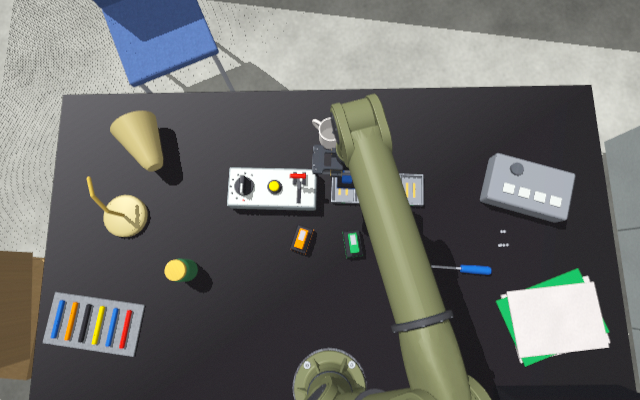

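The blue pack is held over the nearest bay, and everything else is undisturbed (lever up at (298,176)). Lowering it now.

pendant(motion=[{"tz":0.05, "aperture":0}, {"tz":0.1, "aperture":0}, {"tz":0.14, "aperture":0}, {"tz":0.16, "aperture":0}, {"tz":0.17, "aperture":0}, {"tz":0.178, "aperture":0}, {"tz":0.18, "aperture":0}, {"tz":0.18, "aperture":0}, {"tz":0.18, "aperture":0.55}, {"tz":0.18, "aperture":0.55}, {"tz":0.18, "aperture":0.55}, {"tz":0.18, "aperture":0.55}])

```text
time: 10.15
position: [0.6385, -0.0566, 0.0513]
tool_rot: [0.089, 3.139, -0.0]
ft_force: [-0.1, -0.0, 0.5]
grip_width: 0.531
grip_force: 0.0
```

```bash
python3 -c "
from h import *
s=ctrl.get_state();print(s['position'],s['ft_force'],s['grip_width'])"
```

```text
[ 0.63848805 -0.05655448  0.05127378] [-0.07812308 -0.03032157  0.54019852] 0.5311402739484755
```

pendant(motion=[{"tz":-0.05, "aperture":0.55}, {"tz":-0.1, "aperture":0.7}, {"tz":-0.15, "aperture":0.7}, {"tx":0.15, "tz":-0.15, "aperture":0.7}, {"tx":0.15, "tz":-0.15, "aperture":0.7}, {"tx":0.15, "tz":-0.15, "aperture":0.7}, {"tx":0.15, "tz":-0.15, "aperture":0.7}])

```text
time: 10.85
position: [0.4834, -0.0509, 0.1999]
tool_rot: [-0.099, -3.136, 0.019]
ft_force: [1.1, -0.3, -0.3]
grip_width: 0.7
grip_force: 0.0
```

```bash
python3 -c "
from h import *
im=shot('top')
for k,v in packs(im).items(): print(k,v)
go(.463,.084,.15,161)"
```

```text
orange []
green []
blue []
yellow [(0.4592, -0.2187, -20.8, 0.07, 0.037)]
t 10.9 pos [ 0.4854 -0.0504  0.2004] yaw 176.5 j7 1.51 tilt [-0.002 -0.009] grip 0.7 0.0 | ROW [0.0306 0.1333 0.0492] [np.float64(0.27)] n>= 3
```

```bash
python3 - <<'E'
from h import *
im=cv2.cvtColor(cv2.imread('pics/p1.png'),cv2.COLOR_BGR2RGB)
h=cv2.cvtColor(im,cv2.COLOR_RGB2HSV)
print(h[244,296:304].tolist(), h[238,298:308].tolist()); print(h[236,348:358].tolist(),h[247,348:358].tolist())
E
```

```text
[[21, 255, 255], [21, 255, 255], [21, 255, 255], [21, 255, 255], [21, 255, 255], [20, 255, 255], [21, 255, 255], [17, 255, 190]] [[12, 66, 244], [125, 7, 229], [112, 12, 233], [112, 12, 231], [114, 11, 230], [11, 60, 241], [19, 209, 255], [17, 255, 191], [10, 141, 85], [140, 17, 44]]
[[73, 203, 197], [73, 196, 207], [84, 18, 218], [112, 12, 229], [109, 12, 230], [112, 12, 228], [112, 12, 226], [72, 111, 207], [73, 200, 205], [70, 157, 96]] [[124, 24, 73], [72, 110, 90], [73, 193, 201], [73, 194, 206], [73, 193, 205], [74, 199, 205], [74, 203, 204], [74, 203, 204], [73, 196, 204], [73, 203, 203]]
```

```bash
sed -i "s/'orange':(5,17)/'orange':(8,23)/; s/'yellow':(22,34)/'yellow':(25,34)/; s/(180,70,255)/(180,115,255)/; s/np.ones((5,5))/np.ones((7,7))/" h.py
python3 - <<'E'
from h import *
im=cv2.cvtColor(cv2.imread('pics/p1.png'),cv2.COLOR_BGR2RGB)
for k,v in packs(im).items(): print(k,v)
im=cv2.cvtColor(cv2.imread('pics/top0.png'),cv2.COLOR_BGR2RGB)
for k,v in packs(im).items(): print(k,v)
E
```

```text
orange [(0.4634, 0.084, -18.9, 0.069, 0.035)]
green [(0.4471, -0.0831, 6.4, 0.067, 0.035)]
blue []
yellow []
orange [(0.4629, 0.0841, -18.9, 0.068, 0.035)]
green [(0.4471, -0.0831, 6.4, 0.067, 0.035)]
blue [(0.4746, 0.2073, -10.5, 0.069, 0.036)]
yellow [(0.4594, -0.2181, -21.1, 0.07, 0.036)]
```

pendant(motion=[{"tx":0.03, "ty":0.133, "rz":0.27, "aperture":0.7}, {"tx":0.03, "ty":0.133, "rz":0.27, "aperture":0.7}, {"tx":0.03, "ty":0.133, "rz":0.27, "aperture":0.7}, {"tx":0.03, "ty":0.133, "rz":0.27, "aperture":0.7}, {"tx":0.03, "ty":0.133, "tz":0.05, "rz":0.27, "aperture":0.7}, {"tx":0.03, "ty":0.133, "tz":0.08, "rz":0.27, "aperture":0.7}, {"tx":0.03, "ty":0.133, "tz":0.08, "rz":0.27, "aperture":0.7}])

```text
time: 11.6
position: [0.4635, 0.0872, 0.1172]
tool_rot: [-0.505, -3.092, -0.005]
ft_force: [0.3, 0.5, 0.9]
grip_width: 0.696
grip_force: 0.0
```

```bash
python3 -c "
from h import *
go(.463,.084,.037,161.1)"
```

```text
t 11.6 pos [0.4635 0.0872 0.1172] yaw 161.4 j7 0.86 tilt [-0.008  0.004] grip 0.696 0.0 | ROW [-0.0013 -0.0033  0.0802] [np.float64(0.006)] n>= 2
```

pendant(motion=[{"ty":-0.001, "tz":0.04, "aperture":0.7}, {"ty":-0.001, "tz":0.07, "aperture":0.7}, {"ty":-0.001, "tz":0.082, "aperture":0.7}, {"ty":-0.001, "tz":0.082, "aperture":0.7}, {"ty":-0.001, "tz":0.082, "aperture":0}, {"ty":-0.001, "tz":0.082, "aperture":0}, {"ty":-0.001, "tz":0.082, "aperture":0}, {"ty":-0.001, "tz":0.082, "aperture":0}, {"ty":-0.001, "tz":0.082, "aperture":0}, {"ty":-0.001, "tz":0.082, "aperture":0}], force=40)

```text
time: 12.6
position: [0.4657, 0.0849, 0.0389]
tool_rot: [0.512, 3.099, -0.002]
ft_force: [-1.4, -2.2, 5.1]
grip_width: 0.316
grip_force: 40.0
```

```bash
python3 -c "
from h import *
go(.6336,-.1325,.22,176.7)"
```

```text
t 12.6 pos [0.4657 0.0849 0.0389] yaw 161.3 j7 0.71 tilt [ 0.    -0.001] grip 0.316 40.0 | ROW [-0.229  -0.1522 -0.1808] [np.float64(-0.27)] n>= 7
```

pendant(motion=[{"tz":-0.05, "aperture":0}, {"tz":-0.1, "aperture":0}, {"tz":-0.15, "aperture":0}, {"tx":-0.03, "ty":-0.02, "tz":-0.18, "rz":-0.05, "aperture":0}, {"tx":-0.06, "ty":-0.04, "tz":-0.18, "rz":-0.1, "aperture":0}, {"tx":-0.1, "ty":-0.066, "tz":-0.18, "rz":-0.17, "aperture":0}, {"tx":-0.14, "ty":-0.093, "tz":-0.18, "rz":-0.23, "aperture":0}, {"tx":-0.18, "ty":-0.12, "tz":-0.18, "rz":-0.27, "aperture":0}, {"tx":-0.21, "ty":-0.14, "tz":-0.18, "rz":-0.27, "aperture":0}, {"tx":-0.23, "ty":-0.152, "tz":-0.18, "rz":-0.27, "aperture":0}, {"tx":-0.23, "ty":-0.152, "tz":-0.18, "rz":-0.27, "aperture":0}, {"tx":-0.23, "ty":-0.152, "tz":-0.18, "rz":-0.27, "aperture":0}, {"tx":-0.23, "ty":-0.152, "tz":-0.18, "rz":-0.27, "aperture":0}])

```text
time: 13.9
position: [0.6339, -0.1305, 0.2183]
tool_rot: [-0.086, -3.14, -0.001]
ft_force: [-0.1, 0.1, -2.1]
grip_width: 0.319
grip_force: 40.0
```

```bash
python3 - <<'E'
from h import *
go(.6336,-.1325,.045,176.7)
E
```

```text
t 13.9 pos [ 0.6339 -0.1305  0.2183] yaw 176.9 j7 1.35 tilt [-0.001  0.001] grip 0.319 40.0 | ROW [ 0.     -0.0021  0.1733] [np.float64(0.003)] n>= 4
```

pendant(motion=[{"ty":-0.002, "tz":0.05, "aperture":0}, {"ty":-0.002, "tz":0.1, "aperture":0}, {"ty":-0.002, "tz":0.13, "aperture":0}, {"ty":-0.002, "tz":0.15, "aperture":0}, {"ty":-0.002, "tz":0.16, "aperture":0}, {"ty":-0.002, "tz":0.168, "aperture":0}, {"ty":-0.002, "tz":0.172, "aperture":0}, {"ty":-0.002, "tz":0.172, "aperture":0}, {"ty":-0.002, "tz":0.172, "aperture":0.55}, {"ty":-0.002, "tz":0.172, "aperture":0.55}, {"ty":-0.002, "tz":0.172, "aperture":0.55}, {"ty":-0.002, "tz":0.172, "aperture":0.55}])

```text
time: 15.1
position: [0.6348, -0.1343, 0.0472]
tool_rot: [0.089, 3.139, -0.001]
ft_force: [-1.1, 0.2, 0.7]
grip_width: 0.527
grip_force: 0.0
```

pendant(motion=[{"tz":-0.05, "aperture":0.55}, {"tz":-0.1, "aperture":0.7}, {"tz":-0.15, "aperture":0.7}, {"tx":0.15, "ty":-0.12, "tz":-0.15, "aperture":0.7}, {"tx":0.15, "ty":-0.12, "tz":-0.15, "aperture":0.7}, {"tx":0.15, "ty":-0.12, "tz":-0.15, "aperture":0.7}, {"tx":0.15, "ty":-0.12, "tz":-0.15, "aperture":0.7}, {"tx":0.15, "ty":-0.12, "tz":-0.15, "aperture":0.7}])

```text
time: 15.9
position: [0.4719, -0.2533, 0.1958]
tool_rot: [-0.11, -3.135, 0.007]
ft_force: [-0.6, -1.0, -1.2]
grip_width: 0.701
grip_force: 0.0
```

```bash
python3 -c "
from h import *
im=shot('top','p2.png')
for k,v in packs(im).items(): print(k,v)
go(.459,-.2185,.12,159)"
```

```text
orange [(0.6302, -0.1334, -2.1, 0.064, 0.036)]
green [(0.4471, -0.0831, 6.4, 0.067, 0.035)]
blue [(0.6298, -0.0565, -1.5, 0.054, 0.033)]
yellow []
t 15.9 pos [ 0.4747 -0.2501  0.1964] yaw 176.2 j7 1.7 tilt [-0.002 -0.003] grip 0.7 0.0 | ROW [0.0177 0.0307 0.0763] [np.float64(0.3)] n>= 2
```

View pics/p2.png

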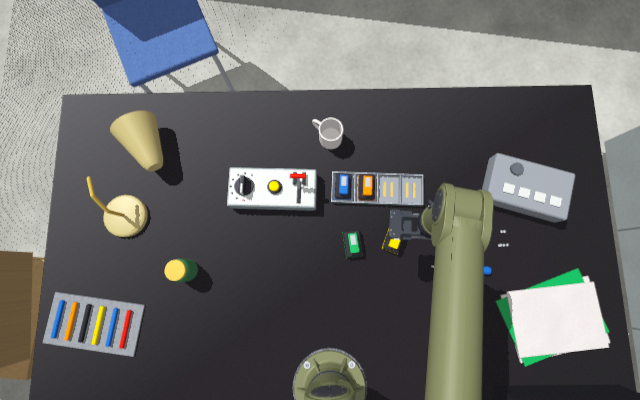

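Blue and orange are seated at (343,185) and (367,186). Green at (352,244) is fully visible, so I take it next. Yellow is partly hidden.

```bash
python3 -c "
from h import *
go(.447,-.083,.12,186.4)"
```

```text
t 15.9 pos [ 0.4747 -0.2501  0.1964] yaw 176.2 j7 1.7 tilt [-0.002 -0.003] grip 0.7 0.0 | ROW [0.0386 0.1651 0.076 ] [np.float64(-0.178)] n>= 4
```

pendant(motion=[{"tx":0.04, "ty":0.164, "rz":-0.178, "aperture":0.7}, {"tx":0.04, "ty":0.164, "rz":-0.178, "aperture":0.7}, {"tx":0.04, "ty":0.164, "rz":-0.178, "aperture":0.7}, {"tx":0.04, "ty":0.164, "rz":-0.178, "aperture":0.7}, {"tx":0.04, "ty":0.164, "tz":0.04, "rz":-0.178, "aperture":0.7}, {"tx":0.04, "ty":0.164, "tz":0.08, "rz":-0.178, "aperture":0.7}, {"tx":0.04, "ty":0.164, "tz":0.08, "rz":-0.178, "aperture":0.7}, {"tx":0.04, "ty":0.164, "tz":0.08, "rz":-0.178, "aperture":0.7}])

```text
time: 16.75
position: [0.4476, -0.0768, 0.117]
tool_rot: [0.197, -3.135, -0.008]
ft_force: [0.8, 0.0, 0.1]
grip_width: 0.7
grip_force: 0.0
```

```bash
python3 -c "
from h import *
go(.447,-.083,.037,186.4)
for k,v in packs().items(): print(k,v)"
```

```text
t 16.8 pos [ 0.4476 -0.0768  0.117 ] yaw -172.8 j7 1.74 tilt [-0.     0.005] grip 0.7 0.0 | ROW [ 0.0014 -0.0065  0.0799] [np.float64(0.014)] n>= 2
orange [(0.6302, -0.1334, -2.1, 0.064, 0.036)]
green []
blue [(0.6298, -0.0565, -1.5, 0.054, 0.033)]
yellow [(0.4595, -0.2182, -20.8, 0.069, 0.036)]
```

pendant(motion=[{"tx":0.001, "ty":-0.004, "tz":0.04, "rz":0.01, "aperture":0.7}, {"tx":0.001, "ty":-0.004, "tz":0.05, "rz":0.01, "aperture":0.7}, {"tx":0.001, "ty":-0.004, "tz":0.05, "rz":0.01, "aperture":0.7}])

```text
time: 17.1
position: [0.4466, -0.0836, 0.0675]
tool_rot: [0.176, -3.136, 0.002]
ft_force: [-0.2, 1.0, 0.5]
grip_width: 0.701
grip_force: 0.0
```

```bash
python3 -c "
from h import *
go(.447,-.083,.037,186.4)"
```

```text
t 17.1 pos [ 0.4466 -0.0836  0.0675] yaw -173.6 j7 1.6 tilt [-0.    -0.001] grip 0.701 0.0 | ROW [-0.0004  0.0005  0.0305] [np.float64(0.0)] n>= 1
```

pendant(motion=[{"tz":0.02, "aperture":0.7}, {"tz":0.031, "aperture":0.7}, {"tz":0.031, "aperture":0.7}, {"tz":0.031, "aperture":0}, {"tz":0.031, "aperture":0}, {"tz":0.031, "aperture":0}, {"tz":0.031, "aperture":0}, {"tz":0.031, "aperture":0}, {"tz":0.031, "aperture":0}], force=40)

```text
time: 18.0
position: [0.4468, -0.0835, 0.0357]
tool_rot: [-0.175, 3.137, -0.0]
ft_force: [-0.3, 1.0, 1.9]
grip_width: 0.32
grip_force: 39.9
```

```bash
python3 -c "
from h import *
go(.6292,-.2085,.22,176.7)"
```

```text
t 18.0 pos [ 0.4468 -0.0835  0.0357] yaw -173.6 j7 1.53 tilt [ 0. -0.] grip 0.32 39.9 | ROW [-0.1674 -0.1444 -0.1843] [np.float64(0.169)] n>= 6
```

pendant(motion=[{"tz":-0.05, "aperture":0}, {"tz":-0.1, "aperture":0}, {"tz":-0.15, "aperture":0}, {"tx":-0.03, "ty":-0.025, "tz":-0.184, "rz":0.05, "aperture":0}, {"tx":-0.06, "ty":-0.05, "tz":-0.184, "rz":0.1, "aperture":0}, {"tx":-0.09, "ty":-0.077, "tz":-0.184, "rz":0.15, "aperture":0}, {"tx":-0.12, "ty":-0.103, "tz":-0.184, "rz":0.169, "aperture":0}, {"tx":-0.15, "ty":-0.13, "tz":-0.184, "rz":0.169, "aperture":0}, {"tx":-0.167, "ty":-0.144, "tz":-0.184, "rz":0.169, "aperture":0}, {"tx":-0.167, "ty":-0.144, "tz":-0.184, "rz":0.169, "aperture":0}, {"tx":-0.167, "ty":-0.144, "tz":-0.184, "rz":0.169, "aperture":0}, {"tx":-0.167, "ty":-0.144, "tz":-0.184, "rz":0.169, "aperture":0}])

```text
time: 19.2
position: [0.6279, -0.207, 0.2192]
tool_rot: [-0.089, -3.139, -0.001]
ft_force: [0.3, -0.0, -3.2]
grip_width: 0.319
grip_force: 39.9
```

```bash
python3 - <<'E'
from h import *
go(.6292,-.2085,.042,176.7)
E
```

```text
t 19.2 pos [ 0.6279 -0.207   0.2192] yaw 176.8 j7 1.46 tilt [-0.001  0.   ] grip 0.319 39.9 | ROW [-0.0016 -0.0014  0.1772] [np.float64(0.001)] n>= 4
```

pendant(motion=[{"tx":-0.001, "ty":-0.001, "tz":0.05, "aperture":0}, {"tx":-0.001, "ty":-0.001, "tz":0.1, "aperture":0}, {"tx":-0.001, "ty":-0.001, "tz":0.13, "aperture":0}, {"tx":-0.001, "ty":-0.001, "tz":0.15, "aperture":0}, {"tx":-0.001, "ty":-0.001, "tz":0.165, "aperture":0}, {"tx":-0.001, "ty":-0.001, "tz":0.173, "aperture":0}, {"tx":-0.001, "ty":-0.001, "tz":0.176, "aperture":0}, {"tx":-0.001, "ty":-0.001, "tz":0.176, "aperture":0}, {"tx":-0.001, "ty":-0.001, "tz":0.176, "aperture":0.55}, {"tx":-0.001, "ty":-0.001, "tz":0.176, "aperture":0.55}, {"tx":-0.001, "ty":-0.001, "tz":0.176, "aperture":0.55}, {"tx":-0.001, "ty":-0.001, "tz":0.176, "aperture":0.55}])

```text
time: 20.4
position: [0.6301, -0.2093, 0.0443]
tool_rot: [0.091, 3.139, -0.001]
ft_force: [-0.7, -0.5, -0.1]
grip_width: 0.532
grip_force: 0.0
```

pendant(motion=[{"tz":-0.05, "aperture":0.55}, {"tz":-0.1, "aperture":0.7}, {"tz":-0.15, "aperture":0.7}, {"tx":0.15, "ty":0.08, "tz":-0.15, "aperture":0.7}, {"tx":0.15, "ty":0.08, "tz":-0.15, "aperture":0.7}, {"tx":0.15, "ty":0.08, "tz":-0.15, "aperture":0.7}, {"tx":0.15, "ty":0.08, "tz":-0.15, "aperture":0.7}, {"tx":0.15, "ty":0.08, "tz":-0.15, "aperture":0.7}])

```text
time: 21.2
position: [0.4823, -0.1195, 0.1933]
tool_rot: [-0.089, -3.138, 0.009]
ft_force: [-0.5, -0.5, 1.1]
grip_width: 0.699
grip_force: 0.0
```

```bash
python3 -c "
from h import *
for k,v in packs().items(): print(k,v)
go(.4595,-.2182,.12,159)"
```

```text
orange []
green []
blue [(0.6298, -0.0565, -1.5, 0.054, 0.033)]
yellow []
t 21.2 pos [ 0.4839 -0.1213  0.1939] yaw 176.7 j7 1.57 tilt [-0.    -0.005] grip 0.702 0.0 | ROW [ 0.0187 -0.0978  0.0744] [np.float64(0.308)] n>= 3
```

pendant(motion=[{"tx":0.019, "ty":0.05, "rz":0.1, "aperture":0.7}, {"tx":0.019, "ty":0.1, "rz":0.2, "aperture":0.7}, {"tx":0.019, "ty":0.1, "rz":0.305, "aperture":0.7}, {"tx":0.019, "ty":0.1, "rz":0.305, "aperture":0.7}, {"tx":0.019, "ty":0.1, "rz":0.305, "aperture":0.7}])

```text
time: 21.75
position: [0.4721, -0.0208, 0.1941]
tool_rot: [0.563, 3.09, 0.001]
ft_force: [0.0, -0.4, -0.3]
grip_width: 0.7
grip_force: 0.0
```

```bash
python3 -c "
from h import *
for k,v in packs().items(): print(k,v)
go(.4595,-.2182,.12,159)"
```

```text
orange [(0.6335, -0.1351, -2.1, 0.071, 0.033)]
green [(0.6304, -0.2083, -2.4, 0.067, 0.036)]
blue [(0.6347, -0.0567, -1.3, 0.044, 0.033)]
yellow [(0.4594, -0.2182, -20.8, 0.07, 0.036)]
t 21.8 pos [ 0.4719 -0.021   0.1939] yaw 159.3 j7 1.24 tilt [0.001 0.001] grip 0.699 0.0 | ROW [-0.0582 -0.1889  0.0737] [np.float64(0.004)] n>= 5
```

pendant(motion=[{"tx":-0.058, "ty":-0.189, "aperture":0.7}, {"tx":-0.058, "ty":-0.189, "aperture":0.7}, {"tx":-0.058, "ty":-0.189, "aperture":0.7}, {"tx":-0.058, "ty":-0.189, "aperture":0.7}, {"tx":-0.058, "ty":-0.189, "tz":0.04, "aperture":0.7}, {"tx":-0.058, "ty":-0.189, "tz":0.08, "aperture":0.7}, {"tx":-0.058, "ty":-0.189, "tz":0.1, "aperture":0.7}, {"tx":-0.058, "ty":-0.189, "tz":0.1, "aperture":0.7}, {"tx":-0.058, "ty":-0.189, "tz":0.1, "aperture":0.7}])

```text
time: 22.7
position: [0.4586, -0.2177, 0.0936]
tool_rot: [-0.567, -3.09, -0.002]
ft_force: [0.7, -0.3, 1.2]
grip_width: 0.7
grip_force: 0.0
```

```bash
python3 -c "
from h import *
go(.4594,-.2182,.037,159.2)"
```

```text
t 22.7 pos [ 0.4586 -0.2177  0.0936] yaw 159.2 j7 1.36 tilt [0.    0.001] grip 0.7 0.0 | ROW [-0.0009 -0.0003  0.0566] [np.float64(-0.0)] n>= 2
```

pendant(motion=[{"tx":-0.001, "tz":0.03, "aperture":0.7}, {"tx":-0.001, "tz":0.05, "aperture":0.7}, {"tx":-0.001, "tz":0.057, "aperture":0.7}, {"tx":-0.001, "tz":0.057, "aperture":0.7}, {"tx":-0.001, "tz":0.057, "aperture":0}, {"tx":-0.001, "tz":0.057, "aperture":0}, {"tx":-0.001, "tz":0.057, "aperture":0}, {"tx":-0.001, "tz":0.057, "aperture":0}, {"tx":-0.001, "tz":0.057, "aperture":0}, {"tx":-0.001, "tz":0.057, "aperture":0}], force=40)

```text
time: 23.7
position: [0.4594, -0.2182, 0.0369]
tool_rot: [0.567, 3.09, -0.002]
ft_force: [-1.6, -2.2, 3.8]
grip_width: 0.318
grip_force: 40.0
```

```bash
python3 -c "
from h import *
go(.6248,-.2844,.22,176.7)"
```

```text
t 23.7 pos [ 0.4594 -0.2182  0.0369] yaw 159.2 j7 1.28 tilt [ 0.    -0.001] grip 0.318 40.0 | ROW [-0.1782 -0.0034 -0.183 ] [np.float64(-0.305)] n>= 6
```

pendant(motion=[{"tz":-0.05, "aperture":0}, {"tz":-0.1, "aperture":0}, {"tz":-0.15, "aperture":0}, {"tx":-0.03, "tz":-0.183, "rz":-0.06, "aperture":0}, {"tx":-0.06, "tz":-0.183, "rz":-0.12, "aperture":0}, {"tx":-0.1, "tz":-0.183, "rz":-0.2, "aperture":0}, {"tx":-0.14, "ty":-0.003, "tz":-0.183, "rz":-0.28, "aperture":0}, {"tx":-0.178, "ty":-0.003, "tz":-0.183, "rz":-0.305, "aperture":0}, {"tx":-0.178, "ty":-0.003, "tz":-0.183, "rz":-0.305, "aperture":0}, {"tx":-0.178, "ty":-0.003, "tz":-0.183, "rz":-0.305, "aperture":0}, {"tx":-0.178, "ty":-0.003, "tz":-0.183, "rz":-0.305, "aperture":0}])

```text
time: 24.8
position: [0.624, -0.2825, 0.2191]
tool_rot: [-0.089, -3.139, -0.001]
ft_force: [0.3, -1.1, -2.5]
grip_width: 0.317
grip_force: 40.0
```

```bash
python3 - <<'E'
from h import *
go(.6248,-.2844,.043,176.7)
E
```

```text
t 24.8 pos [ 0.624  -0.2825  0.2191] yaw 176.7 j7 1.57 tilt [-0.001  0.   ] grip 0.317 40.0 | ROW [-0.0012 -0.0019  0.1761] [np.float64(0.001)] n>= 4
```

pendant(motion=[{"tx":-0.001, "ty":-0.001, "tz":0.05, "aperture":0}, {"tx":-0.001, "ty":-0.001, "tz":0.1, "aperture":0}, {"tx":-0.001, "ty":-0.001, "tz":0.13, "aperture":0}, {"tx":-0.001, "ty":-0.001, "tz":0.15, "aperture":0}, {"tx":-0.001, "ty":-0.001, "tz":0.165, "aperture":0}, {"tx":-0.001, "ty":-0.001, "tz":0.172, "aperture":0}, {"tx":-0.001, "ty":-0.001, "tz":0.175, "aperture":0}, {"tx":-0.001, "ty":-0.001, "tz":0.175, "aperture":0}, {"tx":-0.001, "ty":-0.001, "tz":0.175, "aperture":0.55}, {"tx":-0.001, "ty":-0.001, "tz":0.175, "aperture":0.55}, {"tx":-0.001, "ty":-0.001, "tz":0.175, "aperture":0.55}, {"tx":-0.001, "ty":-0.001, "tz":0.175, "aperture":0.55}])

```text
time: 26.0
position: [0.6261, -0.2845, 0.0453]
tool_rot: [0.091, 3.139, -0.001]
ft_force: [0.2, -0.5, -0.7]
grip_width: 0.533
grip_force: 0.0
```

pendant(motion=[{"tz":-0.05, "aperture":0.55}, {"tz":-0.1, "aperture":0.7}, {"tz":-0.17, "aperture":0.7}, {"tx":0.15, "tz":-0.17, "aperture":0.7}, {"tx":0.15, "tz":-0.17, "aperture":0.7}, {"tx":0.15, "tz":-0.17, "aperture":0.7}, {"tx":0.15, "ty":0.28, "tz":-0.17, "aperture":0}, {"tx":0.15, "ty":0.28, "tz":-0.17, "aperture":0}, {"tx":0.15, "ty":0.28, "tz":-0.17, "aperture":0}, {"tx":0.15, "ty":0.28, "tz":-0.17, "aperture":0}, {"tx":0.15, "ty":0.28, "tz":-0.17, "aperture":0}, {"tx":0.15, "ty":0.28, "tz":-0.17, "aperture":0}, {"tx":0.15, "ty":0.28, "tz":-0.17, "aperture":0}, {"tx":0.15, "ty":0.28, "tz":-0.17, "aperture":0}])

```text
time: 27.4
position: [0.4921, 0.0044, 0.2147]
tool_rot: [0.087, 3.14, -0.002]
ft_force: [1.5, -0.8, 0.3]
grip_width: 0.061
grip_force: 0.0
```

```bash
python3 -c "
from h import *
im=shot('top','p3.png')
for k,v in packs(im).items(): print(k,v)
go(.63,.169,.12,177.7)"
```

```text
orange [(0.6302, -0.1334, -2.1, 0.064, 0.036)]
green [(0.629, -0.2083, -2.4, 0.07, 0.036)]
blue []
yellow [(0.6258, -0.283, -3.0, 0.067, 0.036)]
t 27.4 pos [0.492  0.0031 0.2146] yaw 176.7 j7 1.39 tilt [-0.    -0.001] grip 0.037 0.0 | ROW [-0.1281  0.1737  0.0944] [np.float64(-0.018)] n>= 5
```

View pics/p3.png

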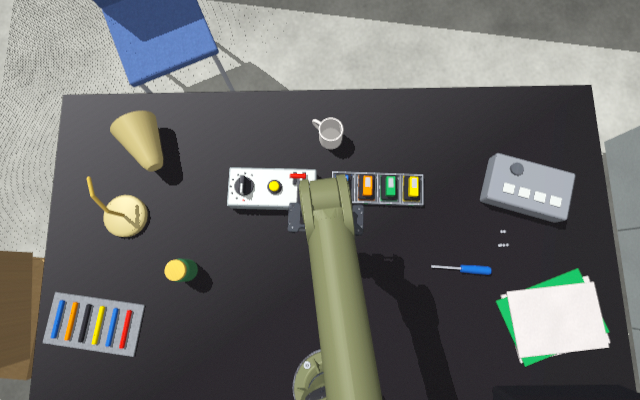

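Three packs show seated at (367,186), (390,187) and (413,188). Blue is hidden by the arm, and the lever is up. I go to the button with the gripper turned 90° so its body stays clear of the lever.

pendant(motion=[{"tx":-0.128, "ty":0.174, "rz":0.15, "aperture":0}, {"tx":-0.128, "ty":0.174, "rz":0.3, "aperture":0}, {"tx":-0.128, "ty":0.174, "rz":0.45, "aperture":0}, {"tx":-0.128, "ty":0.174, "rz":0.6, "aperture":0}, {"tx":-0.128, "ty":0.174, "rz":0.75, "aperture":0}, {"tx":-0.128, "ty":0.174, "rz":0.9, "aperture":0}, {"tx":-0.128, "ty":0.174, "rz":1.05, "aperture":0}, {"tx":-0.128, "ty":0.174, "rz":1.2, "aperture":0}, {"tx":-0.128, "ty":0.174, "rz":1.35, "aperture":0}, {"tx":-0.128, "ty":0.174, "rz":1.5, "aperture":0}, {"tx":-0.128, "ty":0.174, "tz":0.04, "rz":1.555, "aperture":0}, {"tx":-0.128, "ty":0.174, "tz":0.08, "rz":1.555, "aperture":0}, {"tx":-0.128, "ty":0.174, "tz":0.1, "rz":1.555, "aperture":0}, {"tx":-0.128, "ty":0.174, "tz":0.1, "rz":1.555, "aperture":0}, {"tx":-0.128, "ty":0.174, "tz":0.1, "rz":1.555, "aperture":0}])

```text
time: 28.95
position: [0.6306, 0.1686, 0.1145]
tool_rot: [-2.27, -2.172, 0.001]
ft_force: [-0.4, -0.0, 0.7]
grip_width: 0.006
grip_force: 0.0
```

```bash
python3 -c "
from h import *
for k,v in packs().items(): print(k,v)
go(.63,.169,.084,87.7)"
```

```text
orange [(0.6302, -0.1334, -2.1, 0.064, 0.036)]
green [(0.6288, -0.2083, -2.4, 0.07, 0.036)]
blue [(0.6298, -0.0565, -1.5, 0.054, 0.033)]
yellow [(0.6257, -0.283, -3.0, 0.067, 0.036)]
t 29.0 pos [0.6311 0.1694 0.1157] yaw 87.5 j7 -0.62 tilt [0.001 0.001] grip 0.006 0.0 | ROW [-0.0004 -0.0011  0.0317] [np.float64(-0.003)] n>= 1
```

All four packs are in. Pressing the button now.

pendant(motion=[{"tz":0.02, "aperture":0}, {"tz":0.03, "aperture":0}, {"tz":0.034, "aperture":0}, {"tz":0.037, "aperture":0}, {"tz":0.039, "aperture":0}, {"tz":0.039, "aperture":0}, {"tz":0.039, "aperture":0}, {"tz":0.039, "aperture":0}])

```text
time: 29.8
position: [0.6304, 0.1697, 0.0765]
tool_rot: [2.267, 2.173, 0.0]
ft_force: [-2.0, -1.7, 5.1]
grip_width: 0.003
grip_force: 2.8
```

pendant(motion=[{"aperture":0}, {"tz":-0.04, "aperture":0}, {"tx":0.05, "tz":-0.08, "aperture":0}, {"tx":0.1, "tz":-0.1, "aperture":0}, {"tx":0.12, "tz":-0.1, "aperture":0}, {"tx":0.15, "tz":-0.1, "aperture":0}, {"tx":0.15, "tz":-0.1, "aperture":0}])

```text
time: 30.5
position: [0.6335, 0.3273, 0.1758]
tool_rot: [-2.255, -2.18, -0.005]
ft_force: [-0.5, -0.1, -0.0]
grip_width: 0.006
grip_force: 0.0
```

```bash
python3 - <<'E'
from h import *
im=shot('side'); im2=shot('top')
c=np.hstack([cv2.resize(im[150:290,240:380],(399,399),interpolation=cv2.INTER_CUBIC),cv2.resize(im2[160:230,260:330],(399,399),interpolation=cv2.INTER_CUBIC)])
cv2.imwrite('pics/lev1.png',cv2.cvtColor(c,cv2.COLOR_RGB2BGR))
for ce,st in blobs(mask(im2,'red')): 
  if 270<ce[0]<325 and 165<ce[1]<235: print(ce,st,ray('top',*ce,.1))
for k,v in packs(im2).items(): print(k,v)
go(.552,.069,.16,87.7)
E
```

```text
[297.1 209. ] [289 207  17   5  80] [0.55085757 0.09239543 0.1       ]
orange [(0.6336, -0.1335, -2.1, 0.071, 0.036)]
green [(0.6339, -0.2003, -2.4, 0.067, 0.033)]
blue [(0.6298, -0.0565, -1.5, 0.054, 0.033)]
yellow [(0.6257, -0.283, -3.0, 0.067, 0.036)]
t 30.6 pos [0.6356 0.321  0.175 ] yaw 87.7 j7 -0.81 tilt [-0.001  0.   ] grip 0.006 0.0 | ROW [-0.2551 -0.0735  0.015 ] [np.float64(0.0)] n>= 6
```

View pics/lev1.png

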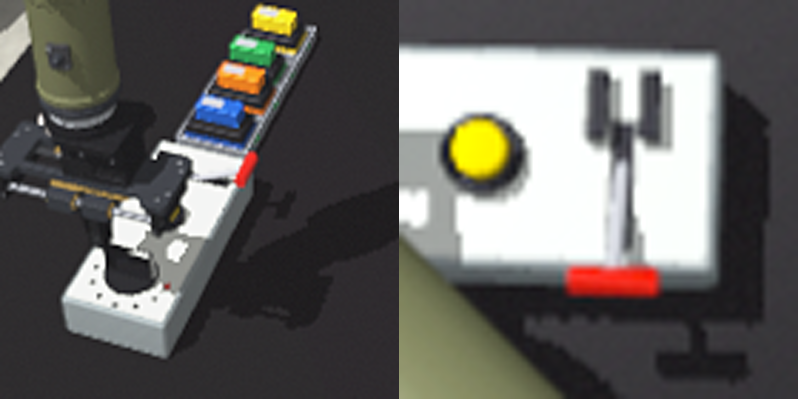

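The lever is down: its handle in the top view is at (297,209), which is (0.551, 0.092) as predicted. I'll grip the handle off its stem, on the dock side.

pendant(motion=[{"tx":-0.249, "ty":-0.073, "aperture":0.5}, {"tx":-0.249, "ty":-0.073, "aperture":0.5}, {"tx":-0.249, "ty":-0.073, "aperture":0.5}, {"tx":-0.249, "ty":-0.073, "aperture":0.5}, {"tx":-0.249, "ty":-0.073, "aperture":0.5}, {"tx":-0.249, "ty":-0.073, "aperture":0.5}, {"tx":-0.249, "ty":-0.073, "aperture":0.5}, {"tx":-0.249, "ty":-0.073, "aperture":0.5}, {"tx":-0.249, "ty":-0.073, "aperture":0.5}])

```text
time: 31.5
position: [0.553, 0.0763, 0.1757]
tool_rot: [-2.264, -2.177, -0.002]
ft_force: [-0.9, 0.4, -0.4]
grip_width: 0.494
grip_force: 0.0
```

```bash
python3 -c "
from h import *
go(.551,.075,.08,87.7)"
```

```text
t 31.5 pos [0.553  0.0763 0.1757] yaw 87.7 j7 -0.38 tilt [0.001 0.001] grip 0.494 0.0 | ROW [-0.0015 -0.002   0.0957] [np.float64(0.001)] n>= 2
```

pendant(motion=[{"tx":-0.001, "ty":-0.002, "tz":0.04, "aperture":0.5}, {"tx":-0.001, "ty":-0.002, "tz":0.075, "aperture":0.5}, {"tx":-0.001, "ty":-0.002, "tz":0.09, "aperture":0.5}, {"tx":-0.001, "ty":-0.002, "tz":0.095, "aperture":0.5}, {"tx":-0.001, "ty":-0.002, "tz":0.095, "aperture":0}, {"tx":-0.001, "ty":-0.002, "tz":0.095, "aperture":0}, {"tx":-0.001, "ty":-0.002, "tz":0.095, "aperture":0}, {"tx":-0.001, "ty":-0.002, "tz":0.095, "aperture":0}, {"tx":-0.001, "ty":-0.002, "tz":0.095, "aperture":0}], force=8)

```text
time: 32.4
position: [0.5507, 0.0733, 0.0814]
tool_rot: [2.268, 2.174, -0.001]
ft_force: [-3.6, -0.6, 4.8]
grip_width: 0.178
grip_force: 8.0
```

```bash
python3 -c "
from h import *
s=ctrl.get_state();print(s['ft_force']);go(.551,.075,.08,87.7)
p=s['position'];print([(a,np.round([-.085*np.sin(1.1-a)+.085*np.sin(1.1),.085*np.cos(1.1-a)-.085*np.cos(1.1)],4)) for a in np.arange(0,1.4,.15)])"
```

```text
[-3.63805042 -0.55225657  4.82548167]
t 32.4 pos [0.5507 0.0733 0.0814] yaw 87.6 j7 -0.45 tilt [-0.    -0.001] grip 0.178 8.0 | ROW [0.0017 0.0003 0.0014] [np.float64(-0.002)] n>= 1
[(np.float64(0.0), array([0., 0.])), (np.float64(0.15), array([0.0066, 0.0109])), (np.float64(0.3), array([0.0148, 0.0207])), (np.float64(0.44999999999999996), array([0.0243, 0.0291])), (np.float64(0.6), array([0.035, 0.036])), (np.float64(0.75), array([0.0466, 0.0413])), (np.float64(0.8999999999999999), array([0.0589, 0.0447])), (np.float64(1.05), array([0.0715, 0.0463])), (np.float64(1.2), array([0.0842, 0.046 ])), (np.float64(1.3499999999999999), array([0.0968, 0.0438]))]
```

pendant(motion=[{"ty":0.003, "tz":-0.006, "aperture":0}, {"ty":0.007, "tz":-0.011, "aperture":0}, {"ty":0.015, "tz":-0.021, "aperture":0}, {"ty":0.024, "tz":-0.029, "aperture":0}, {"ty":0.035, "tz":-0.036, "aperture":0}, {"ty":0.047, "tz":-0.041, "aperture":0}, {"ty":0.059, "tz":-0.045, "aperture":0}, {"ty":0.072, "tz":-0.046, "aperture":0}, {"ty":0.084, "tz":-0.046, "aperture":0}, {"ty":0.092, "tz":-0.045, "aperture":0}, {"ty":0.092, "tz":-0.045, "aperture":0}, {"ty":0.092, "tz":-0.045, "aperture":0}])

```text
time: 33.6
position: [0.6435, 0.0693, 0.1261]
tool_rot: [2.267, 2.173, 0.002]
ft_force: [0.5, -0.0, 2.7]
grip_width: 0.177
grip_force: 8.0
```

```bash
python3 -c "
from h import *
s=ctrl.get_state();print(s['ft_force']);go(.645,.075,.125,87.7)"
```

```text
[ 4.95448287e-01 -5.94761307e-04  2.71144006e+00]
t 33.6 pos [0.6435 0.0693 0.1261] yaw 87.6 j7 -0.45 tilt [ 0.002 -0.   ] grip 0.177 8.0 | ROW [0.0058 0.0012 0.0011] [np.float64(-0.002)] n>= 1
```

Still gripped at about 1.3 rad of lift. I release it, rise and look.

pendant(motion=[{"aperture":0.2}, {"aperture":0.3}, {"aperture":0.45}, {"aperture":0.45}, {"tz":-0.05, "aperture":0.45}, {"tz":-0.1, "aperture":0.45}, {"ty":-0.05, "tz":-0.1, "aperture":0.45}, {"ty":-0.12, "tz":-0.1, "aperture":0.45}, {"ty":-0.15, "tz":-0.1, "aperture":0.45}, {"tx":0.1, "ty":-0.15, "tz":-0.1, "aperture":0.45}, {"tx":0.1, "ty":-0.15, "tz":-0.1, "aperture":0.45}, {"tx":0.1, "ty":-0.15, "tz":-0.1, "aperture":0.45}, {"tx":0.25, "ty":-0.15, "tz":-0.1, "aperture":0.6}, {"tx":0.25, "ty":-0.15, "tz":-0.1, "aperture":0.6}, {"tx":0.25, "ty":-0.15, "tz":-0.1, "aperture":0.6}, {"tx":0.25, "ty":-0.15, "tz":-0.1, "aperture":0.6}, {"tx":0.25, "ty":-0.15, "tz":-0.1, "aperture":0.6}])

```text
time: 35.3
position: [0.502, 0.3273, 0.2248]
tool_rot: [-2.261, -2.179, 0.002]
ft_force: [-0.1, -1.1, 0.6]
grip_width: 0.595
grip_force: 0.0
```

```bash
python3 - <<'E'
from h import *
im=shot('side'); im2=shot('top')
c=np.hstack([cv2.resize(im[150:290,240:380],(399,399),interpolation=cv2.INTER_CUBIC),cv2.resize(im2[160:230,260:330],(399,399),interpolation=cv2.INTER_CUBIC)])
cv2.imwrite('pics/lev2.png',cv2.cvtColor(c,cv2.COLOR_RGB2BGR))
for k,v in packs(im2).items(): print(k,v)
for ce,st in blobs(mask(im2,'red')): 
  if 270<ce[0]<325 and 165<ce[1]<235: print(ce,st,ray('top',*ce,.142))
go(.634,.269,.18,177.7)
E
```

```text
orange [(0.6336, -0.1335, -2.1, 0.071, 0.036)]
green [(0.6339, -0.2003, -2.4, 0.067, 0.033)]
blue [(0.6298, -0.0565, -1.5, 0.054, 0.033)]
yellow [(0.6258, -0.283, -3.0, 0.067, 0.036)]
[297.6 175.4] [290 173  16   6  70] [0.64853635 0.08752601 0.142     ]
t 35.4 pos [0.5039 0.3239 0.2251] yaw 87.5 j7 -0.9 tilt [-0.    -0.001] grip 0.599 0.0 | ROW [-0.0491  0.1324  0.0451] [np.float64(-1.574)] n>= 3
```

View pics/lev2.png

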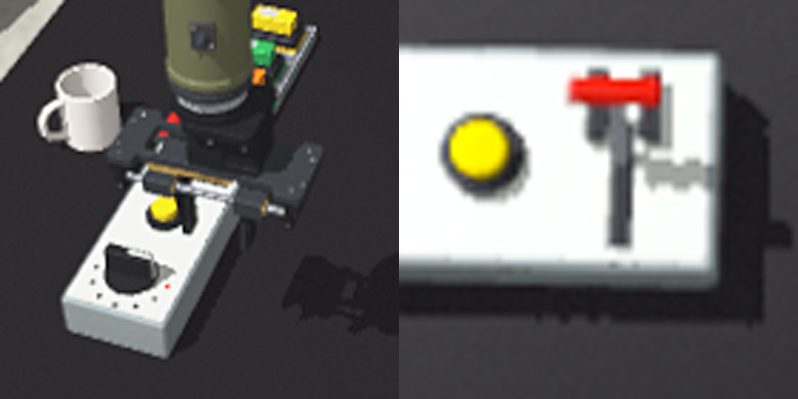

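The lever is back up, with its handle at the original (297.6,175.4), and the packs are unchanged. Now the dial.

pendant(motion=[{"tx":-0.049, "ty":0.132, "rz":-0.15, "aperture":0.6}, {"tx":-0.049, "ty":0.132, "rz":-0.3, "aperture":0.6}, {"tx":-0.049, "ty":0.132, "rz":-0.45, "aperture":0.6}, {"tx":-0.049, "ty":0.132, "rz":-0.6, "aperture":0.6}, {"tx":-0.049, "ty":0.132, "rz":-0.75, "aperture":0.6}, {"tx":-0.049, "ty":0.132, "rz":-0.9, "aperture":0.6}, {"tx":-0.049, "ty":0.132, "rz":-1.05, "aperture":0.6}, {"tx":-0.049, "ty":0.132, "rz":-1.2, "aperture":0.6}, {"tx":-0.049, "ty":0.132, "rz":-1.35, "aperture":0.6}, {"tx":-0.049, "ty":0.132, "rz":-1.5, "aperture":0.6}, {"tx":-0.049, "ty":0.132, "tz":0.04, "rz":-1.574, "aperture":0.6}, {"tx":-0.049, "ty":0.132, "tz":0.04, "rz":-1.574, "aperture":0.6}, {"tx":-0.049, "ty":0.132, "tz":0.04, "rz":-1.574, "aperture":0.6}, {"tx":-0.049, "ty":0.132, "tz":0.04, "rz":-1.574, "aperture":0.6}])

```text
time: 36.8
position: [0.634, 0.2702, 0.1872]
tool_rot: [0.066, 3.139, 0.0]
ft_force: [0.8, 0.5, 0.6]
grip_width: 0.598
grip_force: 0.0
```

```bash
python3 -c "
from h import *
go(.6345,.269,.077,177.7)"
```

```text
t 36.8 pos [0.634  0.2702 0.1872] yaw 177.6 j7 0.68 tilt [0.002 0.   ] grip 0.598 0.0 | ROW [-0.0004 -0.0012  0.1102] [np.float64(-0.002)] n>= 3
```

pendant(motion=[{"ty":-0.001, "tz":0.05, "aperture":0.6}, {"ty":-0.001, "tz":0.09, "aperture":0.6}, {"ty":-0.001, "tz":0.11, "aperture":0.6}, {"ty":-0.001, "tz":0.11, "aperture":0.6}, {"ty":-0.001, "tz":0.11, "aperture":0}, {"ty":-0.001, "tz":0.11, "aperture":0}, {"ty":-0.001, "tz":0.11, "aperture":0}, {"ty":-0.001, "tz":0.11, "aperture":0}, {"ty":-0.001, "tz":0.11, "aperture":0}, {"ty":-0.001, "tz":0.11, "aperture":0}], force=30)

```text
time: 37.8
position: [0.6332, 0.2696, 0.0759]
tool_rot: [0.061, 3.141, -0.001]
ft_force: [0.0, -2.2, 2.1]
grip_width: 0.185
grip_force: 30.0
```

```bash
python3 -c "
from h import *
go(.6345,.269,.077,177.7)"
```

```text
t 37.8 pos [0.6332 0.2696 0.0759] yaw 177.8 j7 0.63 tilt [ 0.    -0.001] grip 0.185 30.0 | ROW [-0.0013 -0.0005 -0.0011] [np.float64(0.001)] n>= 1
```

pendant(motion=[{"rz":0.12, "aperture":0}, {"rz":0.24, "aperture":0}, {"rz":0.36, "aperture":0}, {"rz":0.48, "aperture":0}, {"rz":0.6, "aperture":0}, {"rz":0.72, "aperture":0}, {"rz":0.84, "aperture":0}, {"rz":0.96, "aperture":0}, {"rz":1.08, "aperture":0}, {"rz":1.2, "aperture":0}, {"rz":1.32, "aperture":0}, {"rz":1.44, "aperture":0}, {"rz":1.56, "aperture":0}, {"rz":1.68, "aperture":0}, {"rz":1.8, "aperture":0}, {"rz":1.92, "aperture":0}, {"rz":2.04, "aperture":0}, {"rz":2.1, "aperture":0}, {"rz":2.1, "aperture":0}, {"rz":2.1, "aperture":0}])

```text
time: 39.8
position: [0.6351, 0.2706, 0.0759]
tool_rot: [2.755, 1.509, 0.007]
ft_force: [4.3, 1.2, -1.0]
grip_width: 0.182
grip_force: 30.0
```

```bash
python3 -c "
from h import *
print(ctrl.get_state()['torque']);go(.6345,.269,.077,57.7)"
```

```text
[ 0.31742675 -1.05498286 -0.08863067]
t 39.8 pos [0.6351 0.2706 0.0759] yaw 57.4 j7 -1.3 tilt [0.004 0.002] grip 0.182 30.0 | ROW [-0.0017  0.0004 -0.0012] [np.float64(-0.005)] n>= 1
```

pendant(motion=[{"aperture":0.2}, {"aperture":0.6}, {"aperture":0.6}, {"aperture":0.6}, {"tz":-0.05, "aperture":0.6}, {"tz":-0.1, "aperture":0.6}, {"tz":-0.15, "aperture":0.6}, {"tx":0.18, "ty":-0.18, "tz":-0.15, "aperture":0.6}, {"tx":0.18, "ty":-0.18, "tz":-0.15, "aperture":0.6}, {"tx":0.18, "ty":-0.18, "tz":-0.15, "aperture":0.6}, {"tx":0.18, "ty":-0.18, "tz":-0.15, "aperture":0.6}, {"tx":0.18, "ty":-0.18, "tz":-0.15, "aperture":0.6}, {"tx":0.18, "ty":-0.18, "tz":-0.15, "aperture":0.6}, {"tx":0.18, "ty":-0.18, "tz":-0.15, "aperture":0.6}, {"tx":0.18, "ty":-0.18, "tz":-0.15, "aperture":0.6}])

```text
time: 41.3
position: [0.5789, 0.5174, 0.2252]
tool_rot: [2.754, 1.508, -0.001]
ft_force: [-0.3, -0.8, 1.6]
grip_width: 0.601
grip_force: 0.0
```

```bash
python3 - <<'E'
from h import *
im=shot('top')
for k,v in packs(im).items(): print(k,v)
c=cv2.resize(im[150:220,220:430],None,fx=3.8,fy=3.8,interpolation=cv2.INTER_CUBIC); d=cv2.resize(im[160:212,224:276],(318,318),interpolation=cv2.INTER_CUBIC)
e=np.zeros((590,798,3),np.uint8); e[:266]=c; e[270:588,:318]=d; e[270:588,330:798]=cv2.resize(im[100:300,100:520],(468,318))
cv2.imwrite('pics/fin.png',cv2.cvtColor(e,cv2.COLOR_RGB2BGR)); go(.5,.4,.22)
E
```

```text
orange [(0.6302, -0.1334, -2.1, 0.064, 0.036)]
green [(0.6339, -0.2003, -2.4, 0.067, 0.033)]
blue [(0.6298, -0.0565, -1.5, 0.054, 0.033)]
yellow [(0.6257, -0.283, -3.0, 0.067, 0.036)]
t 41.4 pos [0.5797 0.5166 0.2255] yaw 57.3 j7 -1.57 tilt [ 0.001 -0.001] grip 0.598 0.0 | ROW [-0.1412 -0.0041  0.0056] None n>= 3
```

View pics/fin.png

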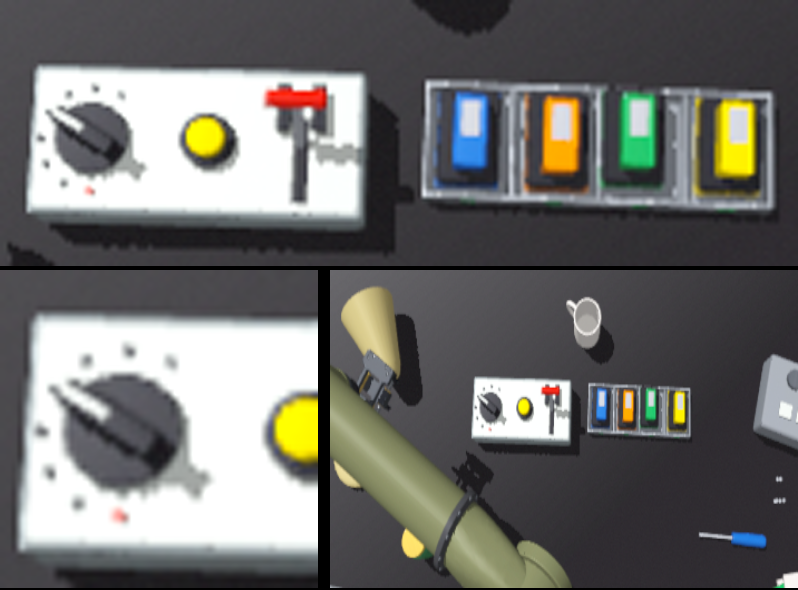

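The pointer covers the fourth dot and the lever is up. The green pack was knocked about 8 mm towards its bay's corner, so I check whether it still sits flat.

```bash
python3 - <<'E'
from h import *
im=shot('side'); top=shot('top')
c=cv2.resize(im[145:225,290:370],(560,560),interpolation=cv2.INTER_CUBIC)
cv2.imwrite('pics/side2.png',cv2.cvtColor(c,cv2.COLOR_RGB2BGR))
# white label centroid on rail, both views, triangulated
def lab(i,name,k,box):
    m=mask(i,k,90,60); w=cv2.inRange(cv2.cvtColor(i,cv2.COLOR_RGB2HSV),(0,0,140),(180,80,255))&cv2.dilate(m,np.ones((5,5)))
    b=np.zeros_like(w); b[box[1]:box[3],box[0]:box[2]]=255
    bl=blobs(w&b,6); return max(bl,key=lambda x:x[1][4])[0]
for k in ('blue','orange','green','yellow'):
    a=lab(top,'top',k,(330,168,430,200)); b=lab(im,'side',k,(290,145,370,225))
    P=[]
    for n in ('top','side'):
        f,cx,cy,r,t=cam(n); P.append(np.array([[f,0,cx],[0,f,cy],[0,0,1]])@np.c_[r,t])
    X=cv2.triangulatePoints(P[0],P[1],a.reshape(2,1),b.reshape(2,1)); print(k,a,b,(X[:3]/X[3]).ravel().round(4))
E
```

```text
blue [343.3 180.6] [314.9 199.9] [ 0.6576 -0.0612 -0.0144]
orange [367.2 182. ] [321.6 173.9] [ 0.642  -0.1332  0.0656]
green [387.9 180.5] [326.  164.3] [ 0.6453 -0.2006  0.0659]
yellow [413.9 182.8] [296.9 219. ] [ 0.83   -0.4112 -0.511 ]
```

View pics/side2.png

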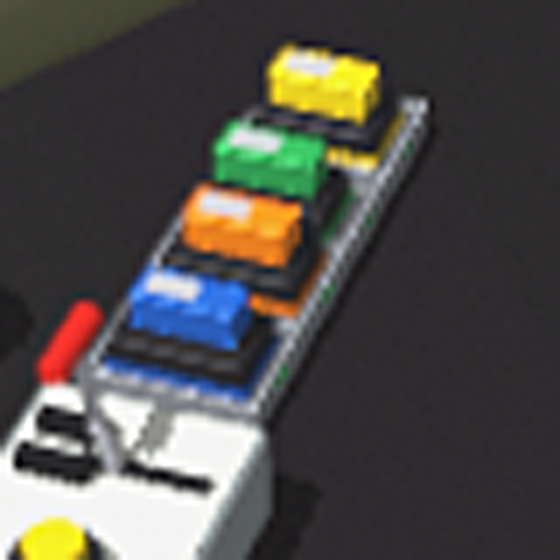

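All four packs are level: the orange and green labels are at the same height, 66 mm, so green sits flat inside its bay. The lever is up and the dial is on click 4, with the arm clear. Handing in.

```bash
python3 -c "
from bench import ctrl
print(ctrl.close_job())"
```

```text
the job is handed in; nothing more can be done
None
```

The job is done and handed in: selector to its end stop, all four packs in their bays, lever tripped and raised, selector on the fourth click; green was knocked about 8 mm but looked flat in its bay, so I left it there.

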